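Stow the filter carton for sea

TASK

Secure the spare-filter carton for sea: push the standing carton over with the fingers so that it lies flat lengthwise inside its blue tray, then push the red keeper bail over it until the bail is fully down. Only push: do not lift or carry the carton, and leave the other things on the bench where they are.

Things in the scene. Friction and masses are not known exactly. Their poses are not given: they have to be found in the camera images.
- tray: Blue stowage tray fixed to the bench, 312 mm long (its y), 142 mm wide (its x). Origin: centre of its underside, z up. Floor 8 mm above the bench, inner size 300 x 130 mm, kerbs 6 mm thick, tops at 28 mm. The carton stands near the +y end and is to be tipped towards -y. Two steel hinge ears 90 mm high stand outside the long kerb on the -x (robot) side, at x -82, y -119 and +19 mm.
- carton: Loose cardboard carton with a green band, 90 mm wide (its x) x 60 mm thick (its y) x 180 mm tall (its z), about 0.35 kg (varies). Origin at the centre of its underside. At the start it stands upright on the tray floor near the tray's +y end, its x and y roughly along the tray's. Lying flat on its broad face it is 60 mm high. It is free to slide as well as tip.
- carton_mid (a point): The carton's centre, 90 mm above its underside while it stands; axes as the carton's (z is the long axis). Lying flat in the tray it is 38 mm above the bench.
- bail (a joint): Angle (rad) of the red keeper bail, a U-shaped bar 10 mm thick: 0 is fully down (level over the tray, on its stop, 5 mm clear of a lying carton), 1.57 upright, more leans out to the tray's -x (robot) side, limit 2.1. Starts open, 1.5 to 1.85. Stiff hinge: stays where left; about 2 to 3 N at the crossbar moves it.
- bail_bar (a point): Middle of the bail's 120 mm crossbar, on the bar's axis, 110 mm from the hinge. The hinge axis runs along the tray's y at tray x -82 mm, 78 mm above the bench; the bail's middle is at tray y -50 mm. At angle a this point is at tray x = -82 + 110 cos a, z = 78 + 110 sin a (mm): down, it is 78 mm above the bench.
- battery: Grey battery, fixed, 196 x 146 mm, 146 mm high at the terminals, beside the tray. Origin under its centre.
- jug: White jug with a green cap and yellow label, 100 x 150 mm, 230 mm high, standing loose; leave alone. Origin under its centre.
- spray: Amber spray bottle with a blue trigger head, 76 mm across, 218 mm high, standing loose; leave alone. Origin under its centre.
- can: Can with a blue label, 76 mm across, 110 mm high, standing loose; leave alone. Origin under its centre.
- jar: Small jar with a red cap, 60 mm across, 60 mm high, standing loose between robot and tray; leave alone. Origin under its centre.
- wrench: Steel wrench lying on the bench beyond the tray; leave alone. Origin under its middle.
Mind the look-alikes: they are no part of the job. What is shaped like the carton but turquoise is not meant.

How it is judged (in metres and radians):
On the way, in this order (a step that is already met when the one before it is completed fails the run):
1. the carton lies flat, lengthwise in the tray, with the bail still open (angle between carton_mid's own z axis and vertical between 1.48 and 1.66 rad and z of carton_mid in the frame of tray between 0.03 and 0.044 m and x of carton_mid in the frame of tray between -0.03 and 0.03 m and y of carton_mid in the frame of tray between -0.07 and 0.07 m and value of joint bail above 0.5 rad), for 0.2 s.
2. the bail is fully down over the carton (angle between carton_mid's own z axis and vertical between 1.48 and 1.66 rad and z of carton_mid in the frame of tray between 0.03 and 0.044 m and x of carton_mid in the frame of tray between -0.03 and 0.03 m and y of carton_mid in the frame of tray between -0.07 and 0.07 m and value of joint bail below 0.1 rad), for 0.2 s.
At the end, for the whole second after the job is handed in: The carton lies flat in the tray at rest (long axis within 0.09 rad of level, centre 30 to 44 mm above the tray's underside, within 30 mm of the tray's middle across and 70 mm along) and the bail stands below 0.1 rad (all of step 2 and linear speed of carton below 0.02 m/s and angular speed of carton below 0.1 rad/s); the robot touches nothing.
It fails at once if the carton is lifted (its underside's centre above 65 mm, or its centre above 125 mm, from the bench) (height (world z) of carton above 0.065 m or height (world z) of carton_mid above 0.125 m).
It fails at once if a bystander is moved by more than 30 mm or tipped (distance of any of jug, spray, can, jar, wrench from where it was at the start of the episode above 0.03 m or angle between any of jug, spray, can, jar's own z axis and vertical above 0.4 rad).
It also fails if it takes over 69 s, if anything falls off the work surface, if the arm or the gripper's body presses on something with over 40 N, if the wrist force passes 120 N, or if a joint passes its speed limit or range.

ROBOT

A 7-joint arm with a two-finger parallel gripper is mounted at the origin on the work surface. World frame = base frame: x ahead of the robot, y to its left, z up, the work surface at z = 0. Lengths are in m, angles in degrees, forces in N, time in s.
With the tool pointing down it reaches from about 0.425 to 1.025 m from the base axis. Payload 9.4 kg.
Tool frame: the origin (TCP) lies on the centre line of the jaws, within the pads' length; the fingertips stand 22 mm ahead of it and the grasp point (between the pads) lies 3 mm ahead of it; y points along the fingers, z is the direction in which the jaws open and shut, and the axes are right-handed (so a half turn about y gives the same grasp; the last joint's range is limited). The gripper opens to 85 mm and grips with 20 to 120 N. Pads are 22 mm wide; open, the fingers measure 114 mm over their backs; the gripper's body (76 mm by 85 mm) begins 54 mm behind the grasp point. The pads swing forward as they close: fully open they stand 13 mm farther back than shut.
Start: joints at [59.204, 34.337, -0.143, 91.639, 0.103, 54.024, -4.572], TCP at [0.322, -0.649, 0.253] pointing down, gripper open.
Joint ranges: [-147.43, 147.43], [-19.82, 112.94], [-74.19, 73.91], [6.32, 146.72], [-59.91, 239.91], [6.04, 106.73], [-150.56, 150.56]. Speed limits (degrees/s): [127.2, 127.2, 172.46, 172.46, 180, 180, 180].

INTERFACE

Orientations are given as [roll, pitch, yaw] about the fixed x, y, z axes, in that order (R = Rz(yaw) Ry(pitch) Rx(roll)).
In Python, from rig import robot gives the robot as it stands.
- The arm moves only by the tool arm_command, never from a script. Its argument "moves" is a list of rows, each a list of 5 numbers: the shift along the tool's x, y, z in mm, then the turn about the tool's y in degrees, then the gripper command: -1 is fully open, 1 is shut, values between are in proportion. A call has 1 to 8 rows; each row is the pose to reach, as a shift and turn from the pose commanded when the call began, along the tool's axes at that moment; what a row does not reach only later rows make up. A row lasts 1/12 s, in which the tool goes at most 41.7 mm and 7.16 degrees, less where a joint would pass 70% of its speed; a pose out of reach is approached as far as the arm can. A call with a gripper value outside its range is refused whole. The fingers move at their own pace and stop on an object; the grip force is fixed at half the most. Time passes only in rows, so rows that repeat a pose let the fingers close. It gives the time, the measured TCP pose, the force and the opening at its end, in the units of the state.
- robot.get_state(): the state, without advancing time (a new reading comes with each control period).
- robot.read_camera(name): name is "scene" or "top" or "wrist"; returns a dict with "img" (420x560x3 uint8, blue, green, red), "fov_y" (degrees; the focal length in pixels is half the picture's height over the tangent of half this angle, whatever the lens; pixels are square), "cx", "cy" (the principal point, pixels), "world_from_camera" (4x4, takes a point from camera to world coordinates). Camera axes: x right, y down, z forward; pixel columns grow to the right and rows downward; lengths in m; the calibration is good to about 2 mm. A picture is of the moment at which its call begins. There is no depth.
- robot.close_job(): hands the job in, once; it reports no verdict.
Trained networks look in a picture, given as the dict that the camera call returned (one of the last four; its "shot" number tells which), for a name from the list of things; names that differ only in an ending like _2 or _b are one class to them, and where a whole thing is asked for, a point or a joint stands for the part that bears it (a point fixed in the world has none). Each returns a list of dicts, best first, with "confidence" (0 to 1); they miss things now and then, are a little off and sometimes report something else, mostly with a low value. They report only what shows in the picture. A call takes as long as a camera call. They do not tell look-alikes from the thing itself.
- robot.cut_out(picture, target): "region" (420x560 bool, what is visible of it).
- robot.mark_of(picture, target): "position" ([x, y, z] in m, in the coordinates of the camera as it stood for that picture, good to about 4 mm: a listed point, or the origin of a listed thing).
The state is a dict: "clock": time; "qpos": joint angles; "dq": joint speeds; "joint_efforts": joint torques, N m; "position": TCP position; "tcp_rot": TCP orientation; "force": force on the tool from outside, world axes, zero at the start; "wrist_torque": the same for the moment, N m; "width": finger opening in m.
Only numpy, scipy, OpenCV 4.12 (cv2) and the standard library are available. Lean on these libraries where they do the work, as an engineer would, in place of code of your own. Each camera call takes 0.05 s, during which the arm holds its last target.

## Working session

There is one attempt and no reset: what is moved stays moved. The work goes in short steps, Python scripts to look and compute and a tool call to move; the robot and the scene stay as the last step left them, time stands still between calls to the robot, and variables do not carry over. Pictures are saved under pics/ and viewed, and the job is handed in when it is done.

Besides the shell and the picture viewer there is one more tool, called by a JSON object that holds its "fn" and its "kwargs". arm_command: Moves the arm, as the interface text tells. Its arguments: {"type":"object","properties":{"moves":{"type":"array"}},"required":["moves"]}

```bash
ls; mkdir -p pics
python3 - <<'E'
from rig import robot
import cv2
s=robot.get_state();print(s)
for n in ["scene","top","wrist"]:
    p=robot.read_camera(n);cv2.imwrite(f"pics/{n}0.png",p["img"]);print(n,p["fov_y"],p["cx"],p["cy"],p["world_from_camera"].round(3).tolist() if hasattr(p["world_from_camera"],'round') else p["world_from_camera"])
    import numpy as np
    W=np.array(p["world_from_camera"])
    for t in ["tray","carton","carton_mid","bail_bar","battery","jug","spray","can","jar","wrench"]:
        for r in robot.mark_of(p,t)[:3]:
            print(t,round(r["confidence"],2),(W@np.r_[r["position"],1])[:3].round(3))
E
```

```text
pics
{'clock': 0.0, 'qpos': array([59.20524913, 34.38471418, -0.14699354, 91.68027076,  0.10378692,
       54.02358652, -4.57277076]), 'dq': array([ 0.08135426, -0.06204416,  0.03392204, -0.01716552, -0.06935459,
       -0.10967946, -0.01638866]), 'joint_efforts': array([ 2.25510439e-04, -7.76450729e+01,  1.56510931e+00, -2.58005834e+01,
        1.24174735e-02,  9.13208612e-03,  7.53639983e-05]), 'position': array([ 0.32216882, -0.64900498,  0.25241823]), 'tcp_rot': array([-9.00880879e+01, -7.93025811e-03, -1.53595606e+02]), 'force': array([-0.74570167,  0.75457613, -0.56784465]), 'wrist_torque': array([ 0.00748746, -0.04634502,  0.05879763]), 'width': 0.08529678537041126}
scene 42.706481087256265 284.69216912929164 209.81156980755225 [[0.918, 0.376, -0.128, 0.824], [0.397, -0.869, 0.294, -0.528], [-0.001, -0.321, -0.947, 1.797], [0.0, 0.0, 0.0, 1.0]]
tray 0.61 [ 0.601 -0.185 -0.004]
carton 0.73 [0.411 0.121 0.001]
carton 0.59 [ 0.619 -0.088  0.007]
carton_mid 0.69 [ 0.624 -0.09   0.095]
carton_mid 0.63 [0.408 0.123 0.094]
bail_bar 0.57 [ 0.5   -0.224  0.184]
battery 0.74 [ 0.597  0.
[... 281 characters left out ...]
75, -0.997, 1.566], [0.0, 0.0, 0.0, 1.0]]
tray 0.79 [ 0.603 -0.185  0.004]
carton 0.89 [0.408 0.124 0.002]
carton 0.88 [ 0.621 -0.083  0.008]
carton_mid 0.7 [0.4   0.125 0.094]
carton_mid 0.69 [ 0.531  0.566 -0.001]
carton_mid 0.67 [ 0.617 -0.087  0.098]
bail_bar 0.5 [ 0.502 -0.227  0.189]
battery 0.69 [ 0.6    0.188 -0.004]
jug 0.61 [ 0.528 -0.556  0.   ]
jug 0.41 [ 0.654 -0.435  0.   ]
spray 0.79 [0.534 0.568 0.001]
can 0.9 [ 0.655 -0.437  0.001]
jar 0.73 [ 0.384 -0.039 -0.001]
wrench 0.61 [ 0.784  0.03  -0.003]
wrist 67.17109269322775 280.0216945377274 201.35002595289353 [[0.445, -0.856, -0.262, 0.388], [-0.895, -0.426, -0.13, -0.616], [-0.001, 0.293, -0.956, 0.375], [0.0, 0.0, 0.0, 1.0]]
```

View pics/scene0.png

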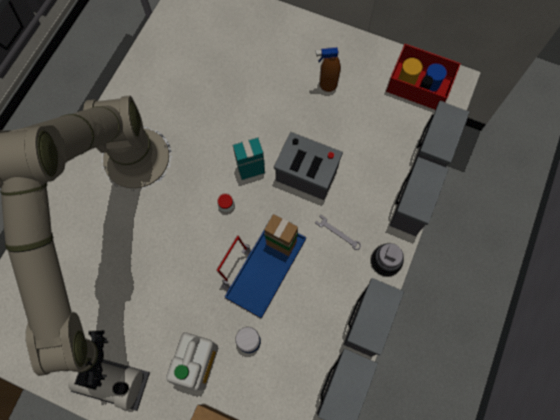

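View pics/top0.png

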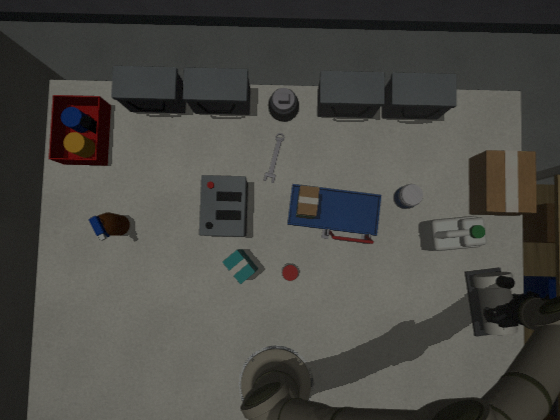

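```bash
cat > h.py <<'E'
import numpy as np, cv2
def ray(p,u,v):
    W=np.array(p["world_from_camera"]);f=210/np.tan(np.radians(p["fov_y"]/2))
    d=W[:3,:3]@np.array([(u-p["cx"])/f,(v-p["cy"])/f,1]);return W[:3,3],d
def atz(p,u,v,z):
    o,d=ray(p,u,v);return o+d*(z-o[2])/d[2]
def proj(p,X):
    W=np.linalg.inv(np.array(p["world_from_camera"]));f=210/np.tan(np.radians(p["fov_y"]/2))
    c=W[:3,:3]@np.array(X)+W[:3,3];return p["cx"]+f*c[0]/c[2],p["cy"]+f*c[1]/c[2]
E
python3 - <<'E'
from rig import robot
from h import *
p=robot.read_camera("top");q=robot.read_camera("scene")
for nm,pp,t in (("top",p,"tray"),("scene",q,"tray")):
    for r in robot.cut_out(pp,t)[:1]:
        m=r["region"].astype(np.uint8)
        ys,xs=np.nonzero(m)
        P=np.array([atz(pp,u,v,.02)[:2] for u,v in zip(xs,ys)]).astype(np.float32)
        print(nm,r["confidence"],m.sum(),cv2.minAreaRect(P))
    hsv=cv2.cvtColor(pp["img"],cv2.COLOR_BGR2HSV)
    b=((hsv[...,0]>100)&(hsv[...,0]<125)&(hsv[...,1]>120))
    n,l,st,c=cv2.connectedComponentsWithStats(b.astype(np.uint8))
    k=1+np.argmax(st[1:,4]);ys,xs=np.nonzero(l==k)
    P=np.array([atz(pp,u,v,.026)[:2] for u,v in zip(xs,ys)]).astype(np.float32);print(nm,"blue",st[k],cv2.minAreaRect(P))
    for r in robot.cut_out(pp,"carton")[:3]: 
        ys,xs=np.nonzero(r["region"]);print("carton",r["confidence"],xs.mean(),ys.mean(),pp["img"][r["region"]].mean(0))
c=cv2.resize(p["img"][150:280,210:410],None,fx=4,fy=4,interpolation=cv2.INTER_CUBIC);cv2.imwrite("pics/topc.png",c)
c=cv2.resize(q["img"][190:330,190:340],None,fx=4,fy=4,interpolation=cv2.INTER_CUBIC);cv2.imwrite("pics/scc.png",c)
E
```

```text
top 0.85 3077 ((0.5883234739303589, -0.1829196810722351), (0.3090449571609497, 0.17326770722866058), 85.08987426757812)
top blue [ 288  185   93   50 2703] ((0.603657603263855, -0.18580444157123566), (0.3069290518760681, 0.13879041373729706), 84.38079833984375)
carton 0.64 239.78030303030303 265.2181818181818 [76.66969697 80.5030303  49.03787879]
scene 0.9 3593 ((0.5701029300689697, -0.18412454426288605), (0.3183142840862274, 0.21960127353668213), 84.67961120605469)
scene blue [ 226  232   79   85 2914] ((0.6047102212905884, -0.18953974545001984), (0.30780714750289917, 0.14078375697135925), 84.27790832519531)
carton 0.58 280.6036772216548 234.12257405515834 [53.97242084 72.62308478 84.6557712 ]
carton 0.57 248.76039603960396 157.8990099009901 [70.3039604  73.50891089 37.65841584]
carton 0.32 247.8579335793358 339.50369003690037 [121.38191882 121.55166052 124.70479705]
```

View pics/topc.png

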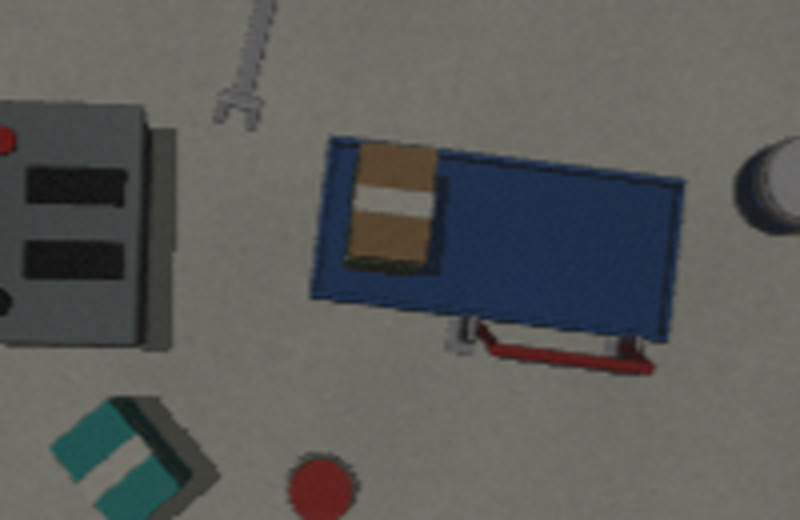

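View pics/scc.png

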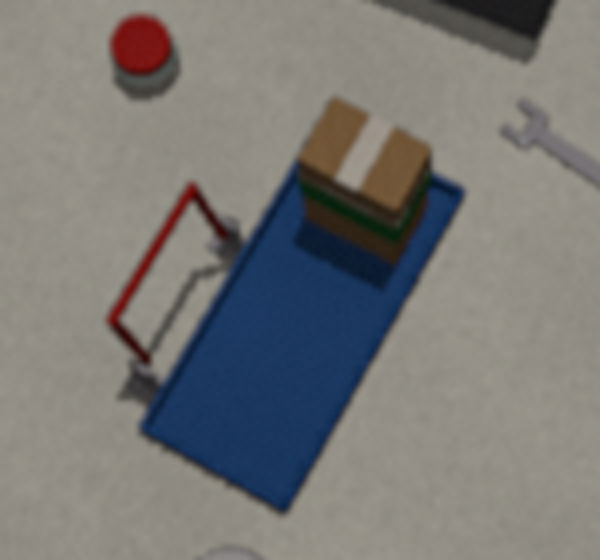

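The target is the tan carton with the green band, standing in the tray at top (308,200). It could be confused with the turquoise box at (240,266) or the large brown box at (503,182), but neither is in the tray. The crop confirms the choice. Next I'll measure the carton's yaw and the bail angle.

```bash
cat >> h.py <<'E'
TY=np.radians(-5.6);TC=np.array([.6035,-.186])
def t2w(x,y): return TC+np.array([np.cos(TY)*x-np.sin(TY)*y,np.sin(TY)*x+np.cos(TY)*y])
def w2t(X):
    d=np.array(X)[:2]-TC;return np.array([np.cos(TY)*d[0]+np.sin(TY)*d[1],-np.sin(TY)*d[0]+np.cos(TY)*d[1]])
def plan(s,xyz,yaw):
    y=np.radians(s["tcp_rot"][2]);d=np.array(xyz)-s["position"]
    tx=np.array([np.cos(y),np.sin(y),0]);tz=np.array([-np.sin(y),np.cos(y),0])
    return (np.array([d@tx,-d[2],d@tz])*1000).round(1),round((s["tcp_rot"][2]-yaw+180)%360-180,1)
E
python3 - <<'E'
from rig import robot
from h import *
for n in("top","scene"):
    p=robot.read_camera(n)
    hsv=cv2.cvtColor(p["img"],cv2.COLOR_BGR2HSV)
    u,v=map(int,proj(p,[.621,-.085,.188]));print(n,u,v)
    g=cv2.GaussianBlur(p["img"],(0,0),.5).astype(int)
    # top face: bright brown or tape
    roi=np.zeros(g.shape[:2],bool);roi[v-22:v+22,u-20:u+20]=1
    m=roi&(g[...,2]>85)&((g[...,2]-g[...,0]>28))
    ys,xs=np.nonzero(m);P=np.array([atz(p,a,b,.188)[:2] for a,b in zip(xs,ys)],np.float32)
    r=cv2.minAreaRect(P);print(r,w2t(r[0]))
    red=(g[...,2]>80)&(g[...,1]<50)&(g[...,0]<50)
    for r in robot.mark_of(p,"bail_bar")[:1]:
        X=(np.array(p["world_from_camera"])@np.r_[r["position"],1])[:3];t=w2t(X);print("bail",t,X[2],np.arctan2(X[2]-.078,t[0]+.082))
    for r in robot.mark_of(p,"carton")[:2]:print("carton",w2t((np.array(p["world_from_camera"])@np.r_[r["position"],1])[:2]))
s=robot.get_state()
print(plan(s,[*t2w(.008,.20),.33],-95.6),t2w(.008,.2))
E
```

```text
top 307 198
((0.6188586950302124, -0.08679752051830292), (0.05406644195318222, 0.08411607891321182), 84.86711120605469) [0.00560493 0.10022777]
bail [-0.09468896 -0.04787903] 0.1875109786506306 1.6861511884217384
carton [0.00542621 0.10138978]
carton [-0.22544716  0.29288624]
scene 281 227
((0.6182573437690735, -0.08838289976119995), (0.05887982249259949, 0.08870640397071838), 84.4908447265625) [0.00516115 0.09859128]
bail [-0.09928603 -0.04956582] 0.18408904072764054 1.732315841003583
carton [-0.22316265  0.28776836]
carton [0.00726064 0.10299459]
(array([-570.6,  -76.7, -455.4]), np.float64(-58.0)) [0.6309784  0.01226482]
```

{"fn": "arm_command", "kwargs": {"moves": [[0, -40, 0, 0, 0], [0, -78, 0, 0, 0], [-30, -78, -24, -7, 0], [-60, -78, -48, -14, 0], [-90, -78, -72, -21, 0], [-120, -78, -96, -28, 0], [-150, -78, -120, -35, 0], [-180, -78, -144, -42, 0]]}}

```text
clock: 2.92
position: [0.42, -0.4386, 0.3316]
tcp_rot: [-90.0, -0.0, -111.3]
force: [1.6, -0.5, 1.1]
width: 0.0426
```

```bash
cat > pl.py <<'E'
import sys
from rig import robot
from h import *
s=robot.get_state();print(s["clock"],s["position"].round(4),s["tcp_rot"].round(1),s["force"].round(1),s["width"],w2t(s["position"]).round(4))
x,y,z,yaw=map(float,sys.argv[1:5]);print(plan(s,[*t2w(x,y),z],yaw))
E
python3 pl.py .006 .20 .33 -95.6
```

```text
2.9167 [ 0.42   -0.4386  0.3316] [ -90.    -0.  -111.3] [ 1.6 -0.5  1.1] 0.04260708622825371 [-0.158  -0.2693]
(array([-496.2,    1.6,   31.2]), np.float64(-15.7))
```

{"fn": "arm_command", "kwargs": {"moves": [[-36, 0, 2, -7, 0], [-72, 0, 4, -14, 0], [-108, 0, 6, -15.7, 0], [-144, 0, 8, -15.7, 0], [-180, 0, 10, -15.7, 0], [-216, 0, 13, -15.7, 0], [-252, 0, 15, -15.7, 0], [-288, 0, 18, -15.7, 0]]}}

```text
clock: 3.58
position: [0.5427, -0.1776, 0.3315]
tcp_rot: [-90.0, -0.0, -95.9]
force: [0.4, -1.4, -0.2]
width: 0.0427
```

{"fn": "arm_command", "kwargs": {"moves": [[-35, 0, -37, 0, 0], [-70, 0, -34, 0, 0], [-105, 0, -31, 0, 0], [-140, 0, -29, 0, 0], [-170, 0, -29, 0, 0], [-195, 0, -29, 0, 0], [-207, 0, -29, 0, 0], [-207, 0, -29, 0, 0]]}}

```text
clock: 4.25
position: [0.5349, 0.0326, 0.3315]
tcp_rot: [-90.0, 0.1, -95.6]
force: [-0.7, -0.8, -0.7]
width: 0.0426
```

```bash
python3 pl.py .006 .20 .165 -95.6
```

```text
4.25 [0.5349 0.0326 0.3315] [-90.    0.1 -95.6] [-0.7 -0.8 -0.7] 0.04256143620870623 [-0.0896  0.2109]
(array([ 10.8, 166.5,  95.7]), np.float64(-0.0))
```

{"fn": "arm_command", "kwargs": {"moves": [[0, 0, 35, 0, 0], [5, 0, 70, 0, 0], [5, 30, 95, 0, 0], [5, 65, 95, 0, 0], [5, 100, 95, 0, 0], [5, 130, 95, 0, 0], [5, 160, 95, 0, 0], [5, 166, 95, 0, 0]]}}

```text
clock: 4.92
position: [0.6263, 0.0121, 0.1604]
tcp_rot: [-90.4, -0.1, -96.0]
force: [-0.4, -0.8, 0.2]
width: 0.0434
```

```bash
python3 pl.py .006 .145 .165 -95.6
python3 - <<'E'
from rig import robot
from h import *
for n in("top","scene"):
    p=robot.read_camera(n)
    c=p["img"][130:300,200:420] if n=="top" else p["img"][150:320,180:400]
    cv2.imwrite(f"pics/a_{n}.png",cv2.resize(c,None,fx=3,fy=3))
E
```

```text
4.9167 [0.6263 0.0121 0.1604] [-90.4  -0.1 -96. ] [-0.4 -0.8  0.2] 0.04342140942396637 [0.0033 0.1993]
(array([54.3, -4.6,  3.1]), np.float64(-0.4))
```

View pics/a_top.png

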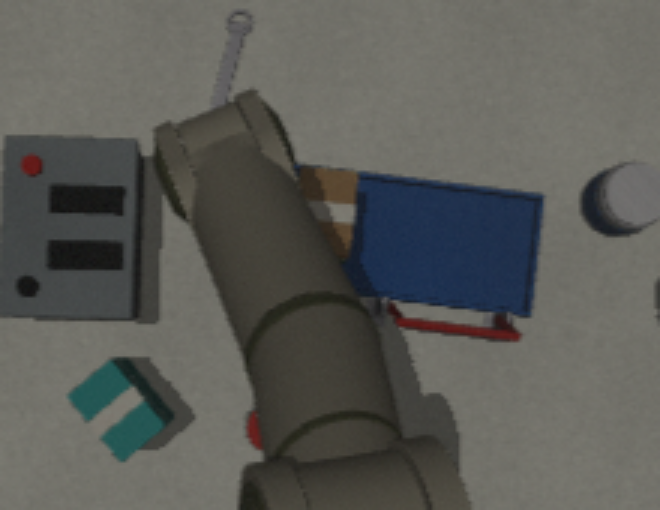

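View pics/a_scene.png

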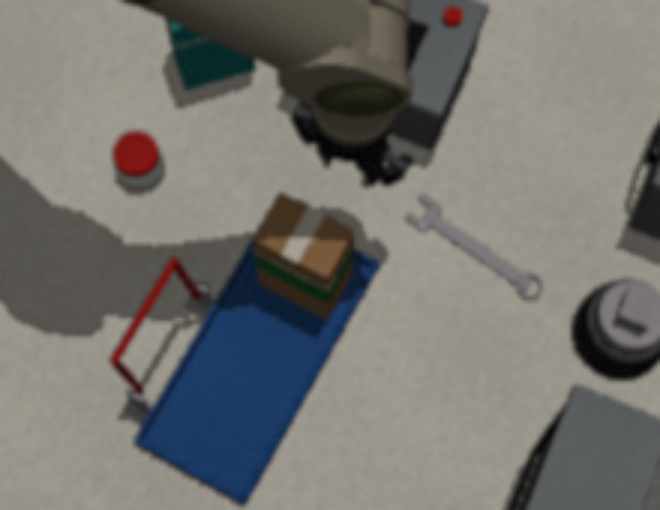

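{"fn": "arm_command", "kwargs": {"moves": [[20, -4, 3, 0, 0], [40, -4, 3, 0, 0], [48, -4, 3, 0, 0], [54, -4, 3, 0, 0], [60, -4, 3, 0, 0], [66, -4, 3, 0, 0], [72, -4, 3, 0, 0], [76, -4, 3, 0, 0]]}}

```text
clock: 5.68
position: [0.624, -0.0611, 0.1695]
tcp_rot: [-90.0, 0.0, -95.9]
force: [0.3, 0.7, 0.2]
width: 0.0423
```

```bash
python3 pl.py .006 .08 .165 -95.6
python3 - <<'E'
from rig import robot
from h import *
for n in("scene",):
    p=robot.read_camera(n)
    c=p["img"][150:320,180:400]
    cv2.imwrite(f"pics/b_{n}.png",cv2.resize(c,None,fx=3,fy=3))
E
```

```text
5.6833 [ 0.624  -0.0611  0.1695] [-90.    0.  -95.9] [0.3 0.7 0.2] 0.04230915260806137 [0.0082 0.1263]
(array([46.3,  4.5, -2. ]), np.float64(-0.3))
```

View pics/b_scene.png

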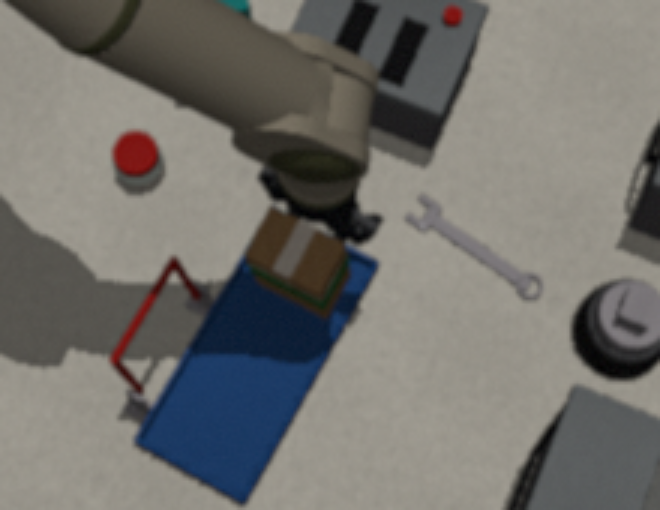

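{"fn": "arm_command", "kwargs": {"moves": [[4, 3, 0, 0, 0], [8, 3, 0, 0, 0], [12, 3, 0, 0, 0], [16, 3, 0, 0, 0], [20, 3, 0, 0, 0], [24, 3, 0, 0, 0], [24, 3, 0, 0, 0]]}}

```text
clock: 6.32
position: [0.6212, -0.0862, 0.1661]
tcp_rot: [-90.0, -0.0, -96.0]
force: [0.0, 0.7, 0.1]
width: 0.0428
```

```bash
cat > look.py <<'E'
import sys
from rig import robot
from h import *
p=robot.read_camera("scene")
for n in("carton_mid","carton"):
  for r in robot.mark_of(p,n)[:2]:
    X=(np.array(p["world_from_camera"])@np.r_[r["position"],1])[:3];print(n,round(r["confidence"],2),w2t(X).round(3),X[2].round(3))
c=p["img"][150:320,180:400]
cv2.imwrite(f"pics/{sys.argv[1]}.png",cv2.resize(c,None,fx=3,fy=3))
E
python3 look.py c;python3 pl.py .006 .08 .165 -95.6
```

```text
carton_mid 0.87 [-0.227  0.29 ] 0.092
carton_mid 0.71 [-0.148  0.742] 0.004
carton 0.68 [0.008 0.099] 0.018
6.4667 [ 0.6214 -0.0848  0.1662] [-90.    0.  -95.9] [0.4 0.1 0.3] 0.04250938523971367 [0.0079 0.1025]
(array([22.5,  1.2, -1.8]), np.float64(-0.3))
```

View pics/c.png

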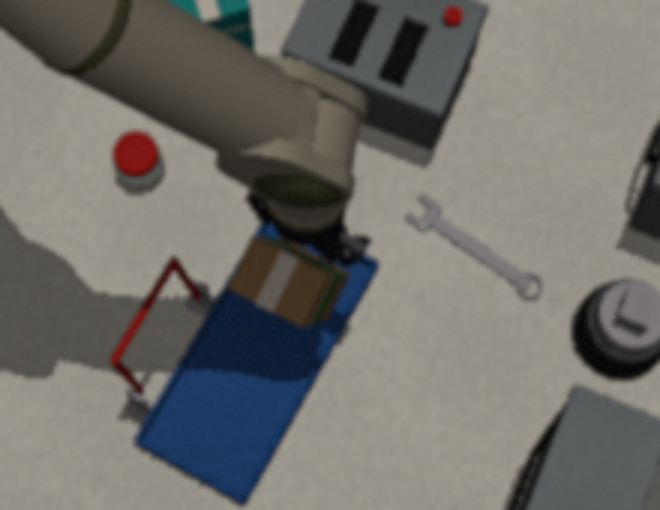

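It is tipping: the green band on its back side now shows at about (290,245) in the crop, and the base is still at y≈0.10.

{"fn": "arm_command", "kwargs": {"moves": [[4, 0, 0, 0, 0], [8, 0, 0, 0, 0], [12, 0, 0, 0, 0], [16, 0, 0, 0, 0], [20, 0, 0, 0, 0], [24, 0, 0, 0, 0], [28, 0, 0, 0, 0], [30, 0, 0, 0, 0]]}}

```text
clock: 7.13
position: [0.6182, -0.1156, 0.1662]
tcp_rot: [-90.0, -0.0, -95.9]
force: [0.8, -0.2, 0.4]
width: 0.0428
```

```bash
python3 look.py d;python3 pl.py .006 .08 .165 -95.6
```

```text
carton_mid 0.93 [ 0.009 -0.031] 0.035
carton_mid 0.82 [-0.228  0.289] 0.092
carton 0.85 [-0.223  0.287] 0.0
carton 0.83 [0.01  0.066] 0.037
7.2833 [ 0.6183 -0.1148  0.1663] [-90.    0.  -95.9] [0.3 0.1 0.3] 0.04258282859987198 [0.0078 0.0723]
(array([-7.7,  1.3, -1.9]), np.float64(-0.3))
```

View pics/d.png

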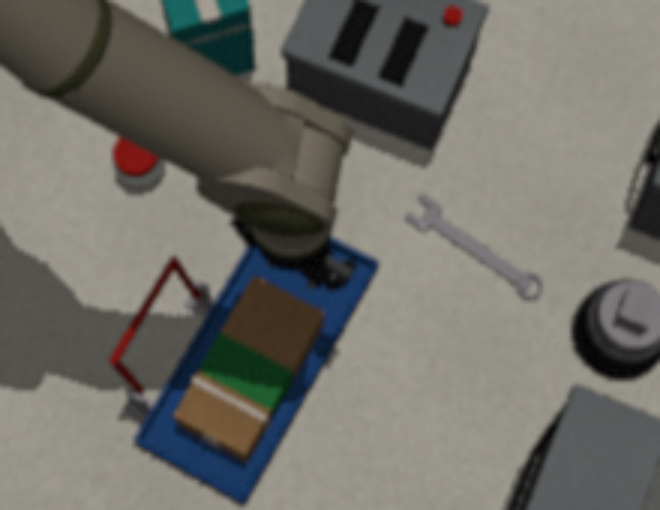

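The carton lies flat, centred at about tray (9,-31) mm, z 35 mm. Now I'll rise and go to the bail's robot side.

{"fn": "arm_command", "kwargs": {"moves": [[0, -40, 0, 0, 1], [0, -80, 0, 0, 1], [0, -120, 0, 0, 1], [15, -150, -30, 0, 1], [45, -160, -65, 0, 1], [75, -160, -100, 0, 1], [100, -160, -135, 0, 1], [122, -160, -168, 0, 1]]}}

```text
clock: 7.95
position: [0.4477, -0.2137, 0.3267]
tcp_rot: [-89.9, -0.0, -95.9]
force: [1.0, -0.2, -0.1]
width: 0.0002
```

```bash
python3 pl.py -.155 -.05 .162 -95.6
```

```text
7.95 [ 0.4477 -0.2137  0.3267] [-89.9  -0.  -95.9] [ 1.  -0.2 -0.1] 0.00016284492406738767 [-0.1524 -0.0428]
(array([  7.3, 164.7,  -2.6]), np.float64(-0.3))
```

{"fn": "arm_command", "kwargs": {"moves": [[7, 35, -6, 0, 1], [7, 70, -6, 0, 1], [7, 105, -6, 0, 1], [7, 135, -6, 0, 1], [7, 155, -6, 0, 1], [7, 163, -6, 0, 1], [7, 163, -6, 0, 1], [7, 163, 6, 0, 1]]}}

```text
clock: 8.62
position: [0.4529, -0.2205, 0.1636]
tcp_rot: [-90.1, -0.0, -95.9]
force: [-0.3, 0.2, -0.4]
width: -0.0
```

```bash
python3 look.py e;python3 pl.py -.03 -.05 .162 -95.6
```

```text
carton_mid 0.93 [-0.226  0.286] 0.09
carton_mid 0.66 [ 0.01 -0.03] 0.035
carton 0.89 [0.008 0.065] 0.039
carton 0.82 [-0.223  0.286] 0.004
8.7667 [ 0.4566 -0.2209  0.1647] [-89.8  -0.  -95.9] [0.4 0.9 0.6] -0.00012770355158262675 [-0.1428 -0.0491]
(array([  0.4,   2.7, 112.8]), np.float64(-0.3))
```

View pics/e.png

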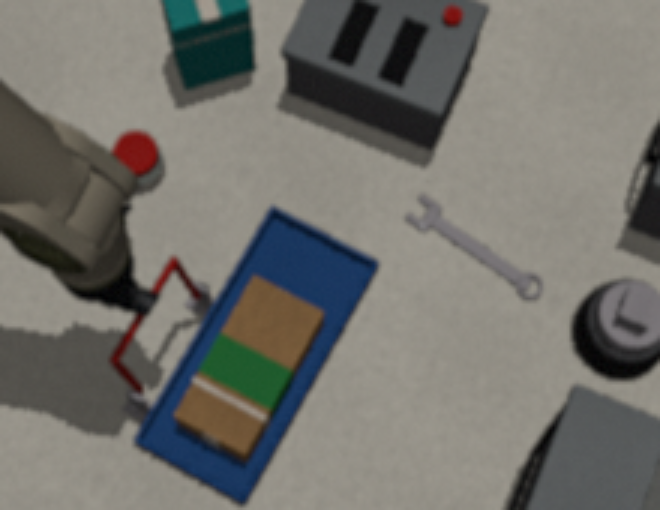

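{"fn": "arm_command", "kwargs": {"moves": [[0, 2, 12, 0, 1], [0, 2, 24, 0, 1], [0, 2, 36, 0, 1], [0, 2, 48, 0, 1], [0, 2, 60, 0, 1], [0, 2, 72, 0, 1], [0, 2, 84, 0, 1], [0, 2, 94, 0, 1]]}}

```text
clock: 9.43
position: [0.5497, -0.2304, 0.1613]
tcp_rot: [-90.0, 0.0, -95.9]
force: [-1.0, 0.1, 1.0]
width: 0.0001
```

```bash
python3 look.py f;python3 pl.py -.025 -.05 .162 -95.6
```

```text
carton_mid 0.83 [ 0.011 -0.026] 0.032
carton_mid 0.77 [-0.224  0.287] 0.09
carton 0.74 [-0.227  0.286] 0.0
carton 0.58 [0.006 0.065] 0.038
9.5833 [ 0.5489 -0.2302  0.1611] [-90.    0.  -95.9] [ 0.1  0.2 -0.5] -0.0002685899137191597 [-0.05   -0.0493]
(array([ 0.6, -0.9, 25. ]), np.float64(-0.3))
```

View pics/f.png

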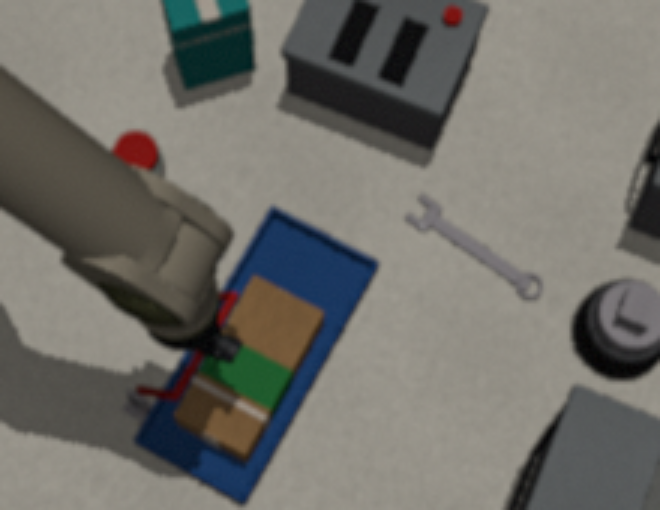

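{"fn": "arm_command", "kwargs": {"moves": [[0, 0, 10, 0, 1], [0, 0, 20, 0, 1], [0, 0, 26, 0, 1], [0, 0, 26, 0, 1], [0, 0, 18, 0, 1], [0, -25, 16, 0, 1], [0, -42, 16, 0, 1], [0, -42, 16, 0, 1]]}}

```text
clock: 10.25
position: [0.5655, -0.2323, 0.207]
tcp_rot: [-89.6, -0.1, -95.9]
force: [-0.2, 0.2, -0.3]
width: -0.0004
```

```bash
python3 look.py g;python3 pl.py 0.004 -.05 .203 -95.6; python3 -c "
from rig import robot
from h import *
for n in('scene','top'):
  p=robot.read_camera(n)
  for r in robot.mark_of(p,'bail_bar')[:2]:
    X=(np.array(p['world_from_camera'])@np.r_[r['position'],1])[:3];t=w2t(X);print(r['confidence'],t,X[2],np.arctan2(X[2]-.078,t[0]+.082))
"
```

```text
carton_mid 0.9 [ 0.01 -0.03] 0.034
carton_mid 0.72 [-0.225  0.288] 0.093
carton 0.82 [-0.221  0.287] 0.002
carton 0.62 [0.008 0.061] 0.037
10.4 [ 0.5638 -0.2321  0.2036] [-89.9  -0.  -95.9] [ 0.3 -0.6  0.3] -0.000190885232327696 [-0.035  -0.0498]
(array([ 0. ,  0.6, 39. ]), np.float64(-0.3))
0.6 [-0.00564535 -0.05083019] 0.15614690730148895 0.7969978744317799
0.28 [ 0.0090379  -0.02801675] 0.031781120749535985 -0.4697793327707978
0.58 [-0.00156529 -0.04895221] 0.16043496878542984 0.7976788690460901
```

View pics/g.png

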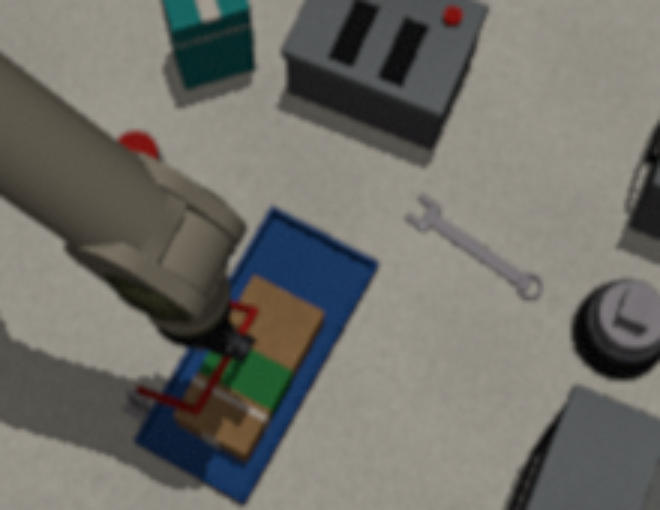

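{"fn": "arm_command", "kwargs": {"moves": [[0, 0, 34, 0, 1], [0, 15, 36, 0, 1], [0, 26, 40, 0, 1], [0, 37, 46, 0, 1], [0, 48, 52, 0, 1], [0, 59, 57, 0, 1], [0, 70, 61, 0, 1], [0, 80, 64, 0, 1]]}}

```text
clock: 11.27
position: [0.6336, -0.2386, 0.1246]
tcp_rot: [-89.3, 0.0, -95.8]
force: [16.1, -2.0, 6.4]
width: 0.0001
```

```bash
python3 look.py i;python3 pl.py 0.029 -.05 .105 -95.6
```

```text
carton_mid 0.89 [-0.226  0.289] 0.092
carton_mid 0.69 [ 0.009 -0.028] 0.035
carton 0.78 [-0.224  0.291] 0.001
11.4167 [ 0.6337 -0.2387  0.124 ] [-89.3   0.  -95.8] [16.6 -2.7  2. ] 0.00025998959503668634 [ 0.0352 -0.0495]
(array([ 0.6, 19. , -6.2]), np.float64(-0.2))
```

View pics/i.png

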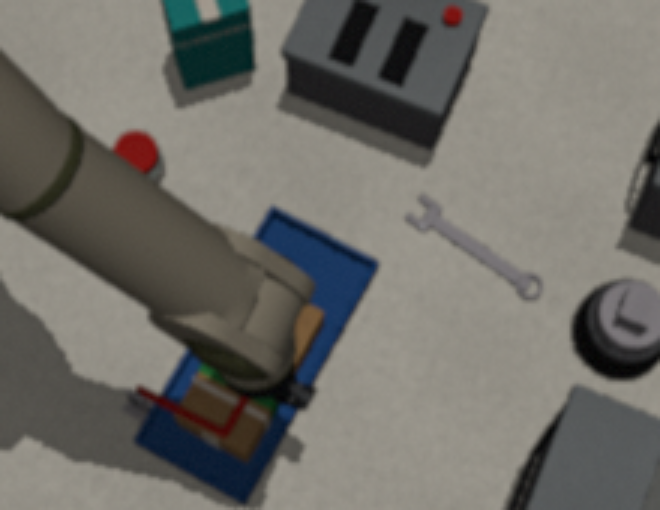

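The 16 N along +x means the tip has slid past the bar onto its far side. I'll back off to +x, rise, and look at the bail.

{"fn": "arm_command", "kwargs": {"moves": [[0, 0, 8, 0, 1], [0, 0, 15, 0, 1], [0, -25, 15, 0, 1], [0, -60, 15, 0, 1], [0, -90, 10, 0, 1], [0, -90, -30, 0, 1], [0, -90, -65, 0, 1], [0, -90, -100, 0, 1]]}}

```text
clock: 12.08
position: [0.5257, -0.228, 0.2128]
tcp_rot: [-90.1, -0.0, -95.9]
force: [0.2, -0.7, -0.2]
width: 0.0001
```

```bash
cat > bail.py <<'E'
from rig import robot
from h import *
for n in('scene','top'):
  p=robot.read_camera(n)
  for r in robot.mark_of(p,'bail_bar')[:2]:
    X=(np.array(p['world_from_camera'])@np.r_[r['position'],1])[:3];t=w2t(X);print(r['confidence'],t,X[2],np.arctan2(X[2]-.078,t[0]+.082))
E
python3 look.py j;python3 pl.py 0.029 -.05 .105 -95.6;python3 bail.py
```

```text
carton_mid 0.82 [-0.225  0.29 ] 0.094
carton_mid 0.79 [ 0.009 -0.03 ] 0.035
carton 0.79 [-0.225  0.286] 0.0
carton 0.59 [0.008 0.066] 0.039
12.2333 [ 0.5245 -0.2285  0.2128] [-90.2  -0.  -96. ] [ 0.2 -0.4  0.7] 3.232057147795336e-05 [-0.0745 -0.0501]
(array([ -0.7, 107.8, 103.5]), np.float64(-0.4))
0.82 [ 0.02783723 -0.04902032] 0.10302580517123494 0.22402019421405897
0.65 [ 0.02878929 -0.04808945] 0.10220718166221987 0.21511670304409314
```

View pics/j.png

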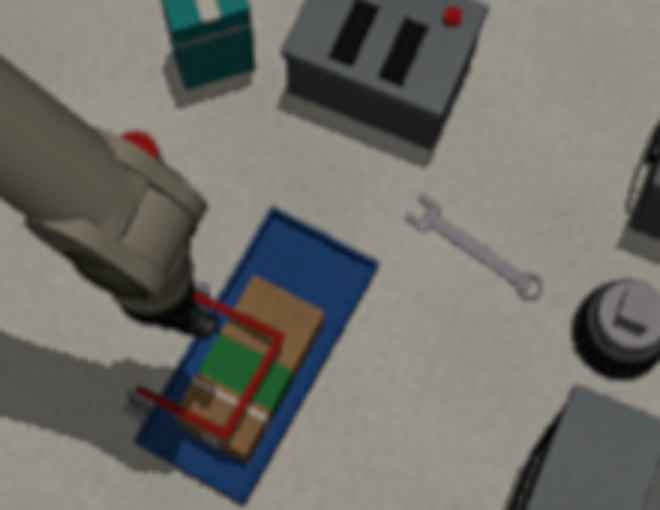

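{"fn": "arm_command", "kwargs": {"moves": [[0, 0, 35, 0, 1], [0, 0, 70, 0, 1], [0, 25, 101, 0, 1], [0, 55, 101, 0, 1], [0, 72, 101, 0, 1], [0, 80, 101, 0, 1], [0, 87, 101, 0, 1], [0, 93, 101, 0, 1]]}}

```text
clock: 13.1
position: [0.6294, -0.2384, 0.1201]
tcp_rot: [-89.9, 0.0, -95.9]
force: [1.7, 0.5, 2.1]
width: -0.0
```

```bash
python3 look.py k;python3 pl.py 0.027 -.05 .103 -95.6;python3 bail.py
```

```text
carton_mid 0.91 [ 0.011 -0.03 ] 0.034
carton_mid 0.79 [-0.226  0.289] 0.094
carton 0.92 [-0.222  0.288] 0.002
carton 0.71 [0.007 0.063] 0.034
13.25 [ 0.6285 -0.2388  0.1207] [-90.   -0.  -95.9] [-0.3 -0.2 -0.6] -0.0001235439383521841 [ 0.0301 -0.0501]
(array([-0.1, 17.7, -3.1]), np.float64(-0.3))
0.64 [ 0.02834751 -0.04810209] 0.0920227849431432 0.1264008912612516
0.65 [ 0.00011027 -0.00354627] 0.004240048578881606 -0.7318770912934291
0.51 [ 0.03071118 -0.05004269] 0.09870701228530421 0.18169139061844114
```

View pics/k.png

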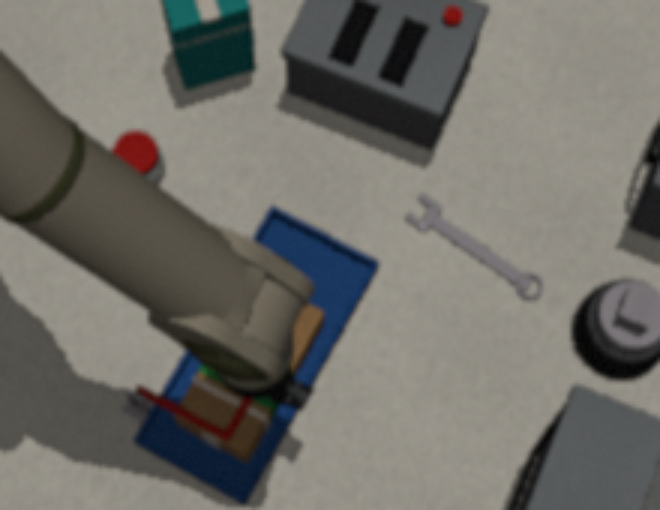

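{"fn": "arm_command", "kwargs": {"moves": [[0, 4, -3, 0, 1], [0, 8, -3, 0, 1], [0, 11, -3, 0, 1], [0, 14, -3, 0, 1], [0, 16, -3, 0, 1], [0, 18, -3, 0, 1]]}}

```text
clock: 13.95
position: [0.6258, -0.2385, 0.1042]
tcp_rot: [-90.0, -0.1, -95.9]
force: [-9.6, 2.5, 39.4]
width: 0.0
```

```bash
python3 pl.py 0.027 -.05 .103 -95.6;python3 bail.py
```

```text
13.95 [ 0.6258 -0.2385  0.1042] [-90.   -0.1 -95.9] [-9.6  2.5 39.4] 2.8488064297767955e-05 [ 0.0273 -0.0501]
(array([-0.1,  1.2, -0.3]), np.float64(-0.3))
0.5 [ 0.0271899  -0.04645309] 0.07549309273090543 -0.02295511791058934
0.72 [ 0.03352655 -0.05078289] 0.08135259427297759 0.0290119779858524
```

The bail is on its stop: 39 N at the tip, bar at about 78 mm. Now I'll rise straight up and back away.

{"fn": "arm_command", "kwargs": {"moves": [[0, -10, 0, 0, 1], [0, -40, 0, 0, 1], [0, -80, 0, 0, 1], [0, -120, 0, 0, 1], [0, -160, 0, 0, 1], [0, -195, -30, 0, 1], [0, -200, -70, 0, 1], [0, -200, -110, 0, 1]]}}

```text
clock: 14.82
position: [0.5167, -0.2268, 0.3046]
tcp_rot: [-89.8, -0.1, -95.9]
force: [0.3, -1.1, -0.1]
width: 0.0002
```

{"fn": "arm_command", "kwargs": {"moves": [[0, 0, -30, 0, 1], [0, 0, -30, 0, 1], [0, 0, -30, 0, 1]]}}

```text
clock: 15.07
position: [0.4849, -0.2242, 0.3027]
tcp_rot: [-90.0, -0.1, -96.0]
force: [1.2, -0.9, -0.8]
width: -0.0001
```

```bash
python3 look.py z;python3 pl.py 0.027 -.05 .103 -95.6;python3 bail.py
```

```text
carton_mid 0.84 [-0.225  0.289] 0.093
carton_mid 0.58 [ 0.009 -0.027] 0.035
carton 0.69 [0.006 0.067] 0.036
carton 0.62 [-0.222  0.288] 0.003
15.2167 [ 0.4876 -0.224   0.3022] [-90.    0.  -95.9] [-0.1  0.2  0.3] 0.00010185119244877862 [-0.1116 -0.0491]
(array([  0.2, 199.2, 138.6]), np.float64(-0.3))
0.67 [ 0.0280935  -0.04972756] 0.07838814808055217 0.0035256076275026475
0.52 [ 0.03081398 -0.04952122] 0.08307891265607936 0.04498986319816479
0.24 [ 0.00497088 -0.0270577 ] 0.03891983069962923 -0.4223113848363564
```

View pics/z.png

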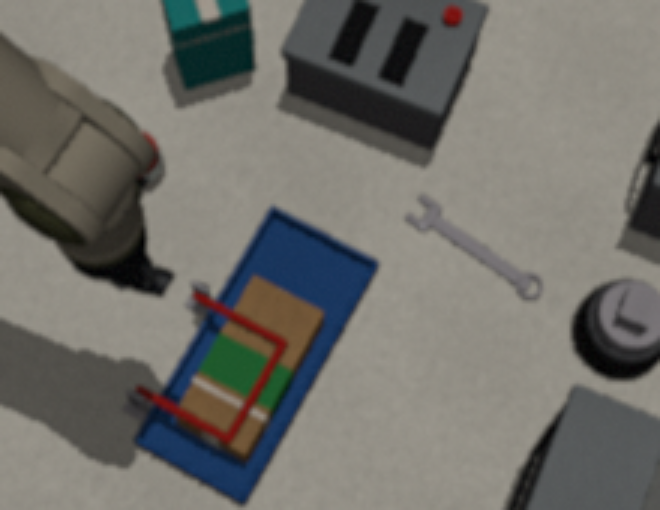

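The bail is down over the flat carton, with the bar at crop (260,390). The gripper is clear of everything, so I'm handing the job in.

```bash
python3 -c "
from rig import robot
print(robot.close_job())"
```

```text
the job is handed in; nothing more can be done
None
```

I tipped the carton flat into its tray with the half-open fingers. Then I pushed the bail over it with the closed fingers and pressed it down onto its stop. The job was handed in at about 15 s.

**Last checks:**
- **Carton:** its centre is at about tray (9, -27) mm, 35 mm high, lying flat.
- **Bail:** the scene camera gave an angle of 0.004 rad and the top camera 0.045 rad, both under the 0.1 limit.
- **Robot and bystanders:** the robot was clear and the tool force about zero. The jar and wrench looked unmoved in the last crop. I did not re-measure the jug, spray or can at the end, but the arm never worked near them.

**What went wrong on the way:** on the first press down, the fingertip slid past the bar and pushed sideways with about 16 N, leaving the bail at about 0.22 rad. I backed off, came down on the bar again and pressed it to the stop. That second press read 39 N at the wrist, taken on the fingertips. It is under the 120 N wrist limit, but just short of the 40 N limit for the arm and gripper body.

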